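# Slide a pivot block along the rail into the corner of a drilling nest

### The arm

A 6-joint arm with a two-finger parallel gripper is mounted at the origin on a cart in front of the work surface, level with it; the furniture and walls round the work are solid. World frame = base frame: x ahead of the robot, y to its left, z up, the work surface at z = 0. Lengths are in m, angles in degrees, forces in N, time in s.
With the tool pointing down it reaches from about 0.4 to 0.925 m from the base axis. Payload 12.5 kg.
Tool frame: the origin (TCP) lies on the mounting face of the last link; the fingertips stand 190 mm ahead of it and the grasp point (between the pads) lies 171 mm ahead of it; x points along the fingers, y is the direction in which the jaws open and shut, and the axes are right-handed (so a half turn about x gives the same grasp; the last joint's range is limited). The gripper opens to 95 mm and grips with 3 to 60 N. Pads are 20 mm wide; open, the fingers measure 119 mm over their backs; the gripper's body (75 mm by 180 mm) begins 59 mm behind the grasp point.
Start: joints at [69.866, 28.126, 89.318, -0, 62.55, -6.05], TCP at [0.152, 0.606, 0.405] pointing down, gripper open.
Joint ranges: [-177.58, 177.58], [-47.91, 125.51], [2.72, 160], [-65.01, 245.01], [3.68, 167.84], [-153.87, 153.87]. Speed limits (degrees/s): [127.2, 127.2, 159.86, 180, 180, 180].

### API

Orientations are given as a 3x3 rotation matrix whose columns are the frame's x, y, z axes.
In Python, from station import r gives the robot as it stands.
- The arm moves only by the tool move_arm, never from a script. Its argument "motion" is one flat list of numbers, 7 for each row, row after row: the shift along the tool's x, y, z in mm, then the turn, a rotation vector about the tool's x, y, z in degrees, then the finger opening in mm, from 0 to 95.1. In form: [tx, ty, tz, ax, ay, az, claw, tx, ty, tz, ax, ay, az, claw, ...]. A call has 1 to 8 rows; each row shifts and turns the commanded pose from where the row before left it, along the tool's axes as they then stand; what a row does not reach is not made up. A row lasts 1/8 s, in which the tool goes at most 62.5 mm and 10.7 degrees, less where a joint would pass 70% of its speed; a pose out of reach is approached as far as the arm can. A call is refused whole if a number of a shift passes 62.5 or a number of a turn 10.7, either way. A call with a gripper value outside its range is refused whole. The fingers move at their own pace and stop on an object; "grip_force" is the grip in N (left out, the last holds). Time passes only in rows, so rows that do not move let the fingers close. It gives the time, the measured TCP pose, the force and the opening at its end, in the units of the state.
- r.observe(): the state, without advancing time (a new reading comes with each control period).
- r.capture(name): name is "scene" or "side" or "wrist"; returns (picture, depth): 400x640x3 uint8, red, green, blue; 400x640 float32, m along the optical axis (not along the pixel's ray), 0 where there is no reading.
- r.camera_info(name): a dict with "mtx" (3x3 intrinsics, pixels), "distortion" ([k1, k2, p1, p2, k3] as OpenCV has them; the pictures are not rectified), "cam_to_world" (4x4, takes a point from camera to world coordinates). Camera axes: x right, y down, z forward; pixel columns grow to the right and rows downward; lengths in m; the calibration is good to about 2 mm. A picture is of the moment at which its call begins: read the wrist's pose just before it. camera_info takes no time and is no camera call; for the wrist camera it gives the pose at the moment of the call.
- r.job_done(): hands the job in, once; it reports no verdict.
The state is a dict: "time": time; "joints": joint angles; "joint_vel": joint speeds; "joint_torque": joint torques, N m; "tool_pos": TCP position; "tcp_rot": TCP orientation; "ft_force": force on the tool from outside, world axes, zero at the start; "torque": the same for the moment, N m; "gripper_width": finger opening in m.
Only numpy, scipy, OpenCV 4.12 (cv2) and the standard library are available. Lean on these libraries where they do the work, as an engineer would, in place of code of your own. Each camera call takes 0.05 s, during which the arm holds its last target. There are 200 camera calls.

### The job

Load the drilling nest on the bench: with the fingertips, push the small alloy pivot block across the nest's plate against the long back rail, then slide it along the rail into the corner pocket at the left end until it sits fully home, square against both the rail and the end stop. Only push it, gently: do not pinch it, lift it off the plate or tip it over. Leave everything else where it is, the steel ring on the plate included.

Things in the scene. Friction and masses are not known exactly. Their poses are not given: they have to be found in the camera images.
- pivot_block: the pivot block: upright grey alloy block, 18 (own x) x 20 (own y) x 24 mm high, with a small round boss on top (28 mm in all), about 30 g, standing loose on the nest's plate. Origin at the centre of its underside, z up. It starts turned at most 0.35 rad against the nest, 28 to 63 mm clear of the rail and well to the right of the pocket
- nest: the drilling nest, fixed to the bench, turned up to 0.35 rad either way: flat dark steel plate 120 (x) x 200 (y) x 10 mm high; three aluminium bars on it (rail, stop, lip) have their tops 22 mm above the bench. Origin at the centre of the plate's underside; x points from the front edge to the back rail, y along the rail to the end stop at the left, z up
- rail_face (a point): middle of the back rail's working face, at the plate's top face (10 mm up): x = +46, y = 0 mm in the nest's frame. The rail runs the plate's whole length and fills x = +46 to +60 mm; the face looks to the nest's -x. Axes as the nest's
- stop_face (a point): middle of the end stop's working face, at the plate's top face: x = +21, y = +86 mm in the nest's frame. The stop fills y = +86 to +100, x = -4 to +46 mm; the face looks to the nest's -y. Axes as the nest's
- lip_nose (a point): rounded free end of the short lip, at the plate's top face: x = +18, y = +71 mm in the nest's frame. The lip is 8 mm thick (x = +14 to +22) and runs from here to the stop; between it and the rail lies the corner pocket, 24 mm wide, open to -y. Axes as the nest's
- pocket (a point): the spot on the top face of the plate (10 mm above the bench) where the centre of the block's underside lies when the block is fully home in the corner: in the nest's frame x = +37, y = +76 mm. Axes as the nest's. The block then stands 5 mm proud of the lip's nose on the open (-y) side
- vice: the big dark-red bench vice, fixed, to the right of the nest: rises to 270 mm above the bench and takes up x = 0.30 to 0.90 m, y = -0.43 to -0.17 m; origin near the centre of its foot. Only to be kept clear of: the arm starts on its far side
- inner_race: plain grey steel ring lying flat on the front left of the nest's plate, 33 mm across, 16 mm high; origin at the centre of its underside. Leave it alone
- vee_block: grey steel block with a V groove, 57 x 56 x 34 mm, on the bench to the right of the nest; origin at the centre of its underside. Leave it alone
- feeler_gauge: flat steel feeler gauge, 49 x 109 x 10 mm, on the bench in front of the vee block; origin at the centre of its underside. Leave it alone
- spanner: steel combination spanner, 175 x 79 x 8 mm, on the bench to the left of the nest; origin at the centre of its underside. Leave it alone
- screwdriver: screwdriver with an orange handle, 207 mm long, 28 mm high, lying across the front edge of the bench; origin at the centre of its underside. Leave it alone
- masking_tape: roll of white masking tape lying flat, 80 mm across, 24 mm high, on the bench far left of the nest; origin at the centre of its underside. Leave it alone
- brass_brush: brass-bristled brush with a wooden handle, 74 x 133 x 35 mm, on the bench behind the nest; origin at the centre of its underside. Leave it alone

How it is judged:
By the outcome, as a careful person would: the job done as asked, in the order asked, and still so for the second after the job is handed in, with the robot touching nothing.
It also fails if it takes over 54 s, if anything falls off the work surface, if the arm or the gripper's body presses on something with over 40 N, if the wrist force passes 120 N, or if a joint passes its speed limit or range.

## Working session

There is one attempt and no reset: what is moved stays moved. The work goes in short steps, Python scripts to look and compute and a tool call to move; the robot and the scene stay as the last step left them, time stands still between calls to the robot, and variables do not carry over. Pictures are saved under pics/ and viewed, about 8 in all and at most 12, crops included, and the job is handed in when it is done.

Besides the shell and the picture viewer there is one more tool, called after "Emit:" as name(argument=value, ...), one argument or row to a line, values as JSON. move_arm: Moves the arm, as the interface text tells. Its arguments: {"type":"object","properties":{"motion":{"type":"array"},"grip_force":{"type":"number"}},"required":["motion"]}

```bash
mkdir -p pics; ls; python3 - <<'E'
from station import r
import cv2,numpy as np
s=r.observe();print(s)
for n in("scene","side"):
    p,d=r.capture(n);cv2.imwrite(f"pics/{n}0.png",p[:,:,::-1]);np.save(f"{n}0d.npy",d);i=r.camera_info(n);print(n,i)
a=cv2.imread("pics/scene0.png");b=cv2.imread("pics/side0.png")
E
```

```text
pics
{'time': 0.0, 'joints': array([ 6.98673336e+01,  2.81625472e+01,  8.93526983e+01, -2.15462288e-03,
        6.25495563e+01, -6.04899009e+00]), 'joint_vel': array([-0.03551789, -0.00104339, -0.10971819,  0.00800985, -0.00073963,
       -0.03857579]), 'joint_torque': array([ 2.73969294e-03, -6.12640858e+01, -2.58177280e+01,  6.92416308e-02,
        4.82005463e-02, -1.11957745e-04]), 'tool_pos': array([0.15203318, 0.60617068, 0.40416352]), 'tcp_rot': array([[-3.57953454e-04,  2.43321649e-01,  9.69945590e-01],
       [-1.07338302e-03,  9.69945000e-01, -2.43321897e-01],
       [-9.99999360e-01, -1.12822104e-03, -8.60178356e-05]]), 'ft_force': array([ 0.18764377, -0.63334563, -0.53240147]), 'torque': array([-0.00752631,  0.01879458,  0.00201773]), 'gripper_width': 0.09516817669050891}
scene {'mtx': array([[454.23381208,   0.        , 316.17990721],
       [  0.        , 454.23381208, 195.90679257],
       [  0.        ,   0.        ,   1.        ]]), 'distortion': array([-0.12970643,  0.        ,  0.        ,  0.        ,  0.        ]), 'cam_to_world': array([[-0.99230075,  0.07787508, -0.09630517,  0.61612114],
       [ 0.12181186,  0.47311996, -0.87253618,  1.01913064],
       [-0.02238492, -0.87754942, -0.4789634 ,  0.58691465],
       [ 0.        ,  0.        ,  0.        ,  1.        ]])}
side {'mtx': array([[395.11062042,   0.        , 324.47667048],
       [  0.        , 395.11062042, 201.28351103],
       [  0.        ,   0.        ,   1.        ]]), 'distortion': array([-0.08478708,  0.        ,  0.        ,  0.        ,  0.        ]), 'cam_to_world': array([[-0.598423  ,  0.60473002, -0.52553926,  1.01313978],
       [ 0.80115093,  0.44605384, -0.39899018,  0.38565641],
       [-0.00686254, -0.65980116, -0.7514089 ,  0.72721615],
       [ 0.        ,  0.        ,  0.        ,  1.        ]])}
```

View pics/scene0.png

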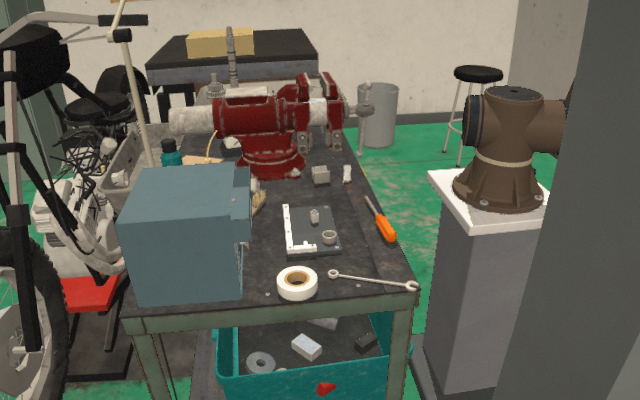

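View pics/side0.png

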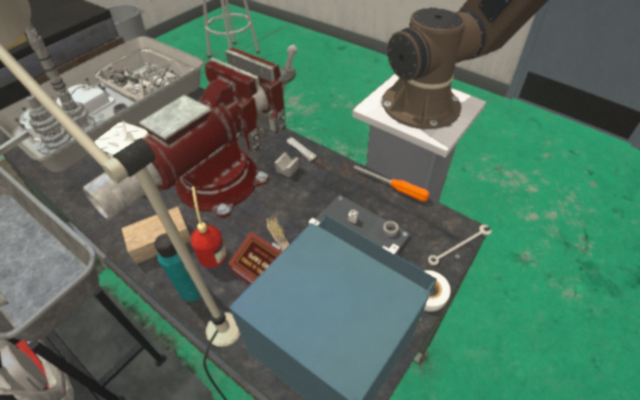

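The scene picture shows the nest at about (282–340, 203–256), with the rail on its left side, the pocket at the lower left, the block at (314,216) and the ring at (329,237). A big blue box stands behind the nest and hides the rail from the side camera. Next I'll measure these.

```bash
cat > h.py <<'E'
import numpy as np,cv2
from station import r
def cloud(n,d,ci=None):
    ci=ci or r.camera_info(n);h,w=d.shape
    u,v=np.meshgrid(np.arange(w),np.arange(h))
    q=cv2.undistortPoints(np.stack([u,v],-1).reshape(-1,1,2).astype(float),ci["mtx"],ci["distortion"]).reshape(h,w,2)
    P=np.dstack([q[...,0]*d,q[...,1]*d,d]);T=ci["cam_to_world"]
    return P@T[:3,:3].T+T[:3,3]
def ray(ci,uv,z):
    q=cv2.undistortPoints(np.array(uv,float).reshape(-1,1,2),ci["mtx"],ci["distortion"]).reshape(-1,2)
    T=ci["cam_to_world"];D=np.c_[q,np.ones(len(q))]@T[:3,:3].T
    return T[:3,3]+D*((z-T[2,3])/D[:,2])[:,None]
E
python3 - <<'E'
from h import *
np.set_printoptions(precision=4,suppress=True)
d=np.load("scene0d.npy");W=cloud("scene",d)
for v,u in[(205,287),(225,290),(246,294),(246,308),(212,314),(235,322),(215,330),(245,320),(200,180),(180,240),(200,240),(250,242),(170,140),(290,140),(285,238),(270,285),(175,320)]:print((u,v),W[v,u])
# box points
ok=d>0
B=W[160:300,120:250].reshape(-1,3);B=B[(B[:,2]>.05)&(B[:,1]>-.1)];print("box",np.percentile(B,[1,99],axis=0))
S=np.load("side0d.npy");V=cloud("side",S)
for v,u in[(310,330),(220,320),(300,430),(310,235),(390,350),(330,425)]:print("side",(u,v),V[v,u])
B=V.reshape(-1,3);B=B[(S.ravel()>0)&(B[:,2]>.03)&(B[:,2]<.5)&(B[:,1]>-.15)&(B[:,0]>.3)&(B[:,0]<1.2)&(B[:,1]<.8)];print(np.percentile(B,[1,99],axis=0),len(B))
im=cv2.imread("pics/scene0.png")[192:267,265:355]
cv2.imwrite("pics/c0.png",cv2.resize(im,None,fx=8,fy=8,interpolation=cv2.INTER_CUBIC)[:600,:720])
E
```

```text
(287, 205) [0.5808 0.026  0.0223]
(290, 225) [0.5802 0.1245 0.0244]
(294, 246) [0.5777 0.2085 0.023 ]
(308, 246) [0.5475 0.2105 0.0211]
(314, 212) [0.5205 0.0972 0.0379]
(322, 235) [0.5122 0.1756 0.0232]
(330, 215) [0.4791 0.0749 0.0124]
(320, 245) [0.5194 0.1948 0.0099]
(180, 200) [0.786  0.2709 0.19  ]
(240, 180) [0.6836 0.1168 0.1462]
(240, 200) [0.6835 0.1804 0.131 ]
(242, 250) [0.6925 0.1786 0.0033]
(140, 170) [ 1.1784 -0.8058 -0.2194]
(140, 290) [0.8772 0.3404 0.0436]
(238, 285) [0.6938 0.3391 0.0355]
(285, 270) [0.6024 0.2925 0.0252]
(320, 175) [ 0.4775 -0.1252  0.0249]
box [[ 0.6623 -0.046   0.0532]
 [ 0.8884  0.3425  0.192 ]]
side (330, 310) [0.8031 0.2343 0.1919]
side (320, 220) [0.5633 0.0305 0.0089]
side (430, 300) [0.6046 0.3323 0.0238]
side (235, 310) [0.8858 0.1206 0.1874]
side (350, 390) [0.8778 0.3212 0.1894]
side (425, 330) [ 0.6533  0.3523 -0.0009]
[[ 0.6576 -0.125   0.0355]
 [ 0.924   0.34    0.4869]] 32521
```

View pics/c0.png

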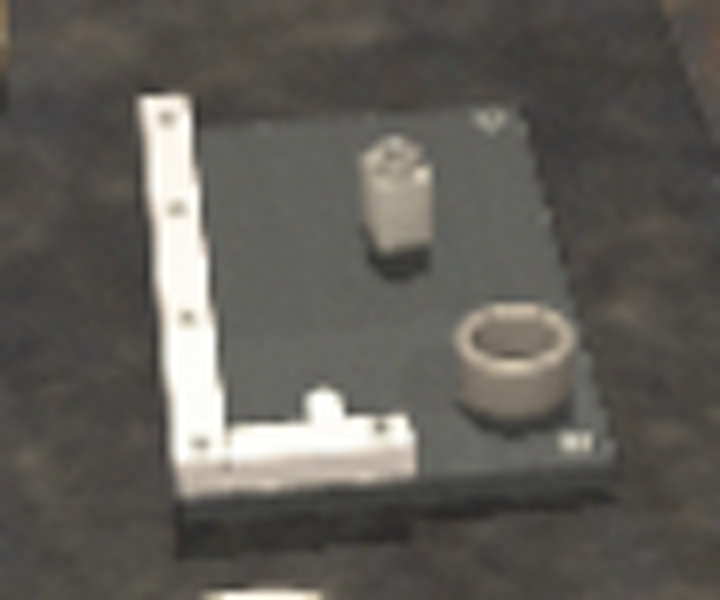

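The crop shows the nest nearly square to the world. The block is at world (0.52, 0.09), and the pocket is free at the crop's lower left. The blue box fills x > 0.655 up to 0.19 m high, so I'll keep clear of it. Next I'll fit the rail and block roughly and check where the wrist camera sits.

```bash
python3 - <<'E'
from h import *
np.set_printoptions(precision=4,suppress=True)
s=r.observe();T=r.camera_info("wrist");print(T["mtx"],T["distortion"])
M=T["cam_to_world"];R=s["tcp_rot"];print("cam in tool",R.T@(M[:3,3]-s["tool_pos"]));print(R.T@M[:3,:3])
# crop px/8 -> scene: rail/stop top corners at z=22, plate corners at z=10
c=r.camera_info("scene");f=lambda p:np.array([265,192])+np.array(p)/8-.5
top=ray(c,[f((138,97)),f((190,95)),f((175,465)),f((412,418))],.022);print("rail R-back,R-front, L-back, stop front-inner",top)
print("plate",ray(c,[f((522,108)),f((612,455))],.010))
print("boss",ray(c,[f((398,152))],.038), "block bottom front corner",ray(c,[f((385,255)),f((430,240))],.010))
E
```

```text
[[358.027    0.     315.6279]
 [  0.     358.027  198.0421]
 [  0.       0.       1.    ]] [-0.0806  0.      0.      0.      0.    ]
cam in tool [ 0.02    0.0003 -0.0659]
[[-0.0008 -0.2345  0.9721]
 [ 1.     -0.      0.0008]
 [-0.0001  0.9721  0.2345]]
rail R-back,R-front, L-back, stop front-inner [[0.5935 0.0163 0.022 ]
 [0.5771 0.0177 0.022 ]
 [0.5949 0.2182 0.022 ]
 [0.5294 0.206  0.022 ]]
plate [[0.4718 0.0219 0.01  ]
 [0.4757 0.2148 0.01  ]]
boss [[0.5191 0.0905 0.038 ]] block bottom front corner [[0.5252 0.1027 0.01  ]
 [0.5109 0.0964 0.01  ]]
```

Emit:
move_arm(
  motion=[0,-30,31,0,0,0,0,0,-30,31,0,0,0,0,0,-30,31,0,0,0,0,0,-30,31,0,0,0,0,0,-30,31,0,0,0,0,0,-30,31,0,0,0,0,0,-30,31,0,0,0,0,0,-30,31,0,0,0,0],
)

```text
time: 1.1
tool_pos: [0.3347, 0.3118, 0.4047]
tcp_rot: [[-0.0, 0.243, 0.97], [-0.0, 0.97, -0.243], [-1.0, -0.0, -0.0]]
ft_force: [2.0, -0.5, -0.3]
gripper_width: 0.0204
```

Emit:
move_arm(
  motion=[7,-29,30.5,0,0,0,0,7,-29,30.5,0,0,0,0,7,-29,30.5,0,0,0,0,7,-29,30.5,0,0,0,0,8,-29,30.5,0,0,0,0,8,-29,30.5,0,0,0,0,0,0,0,-7,0,0,0,0,0,0,-7,0,0,0],
)

```text
time: 2.1
tool_pos: [0.4696, 0.0992, 0.3603]
tcp_rot: [[-0.001, -0.001, 1.0], [0.0, 1.0, 0.001], [-1.0, 0.0, -0.001]]
ft_force: [0.3, 0.5, -0.1]
gripper_width: 0.0004
```

Emit:
move_arm(
  motion=[0,0,0,0,0,0,0,0,0,0,0,0,0,0],
)

```text
time: 2.35
tool_pos: [0.4693, 0.0999, 0.3607]
tcp_rot: [[-0.0, 0.004, 1.0], [0.0, 1.0, -0.004], [-1.0, 0.0, -0.0]]
ft_force: [-0.2, -1.0, 0.0]
gripper_width: 0.0005
```

```bash
python3 - <<'E'
from h import *
np.set_printoptions(precision=4,suppress=True)
s=r.observe();print(s["time"],s["tool_pos"],s["tcp_rot"],s["ft_force"],s["gripper_width"])
ci=r.camera_info("wrist");p,d=r.capture("wrist");np.savez("w1.npz",p=p,d=d,**ci)
cv2.imwrite("pics/w1.png",p[:,:,::-1])
E
```

```text
2.35 [0.4693 0.0999 0.3607] [[-0.0001  0.0039  1.    ]
 [ 0.0001  1.     -0.0039]
 [-1.      0.0001 -0.0001]] [-0.214  -0.9606  0.0099] 0.0004518336083001935
```

View pics/w1.png

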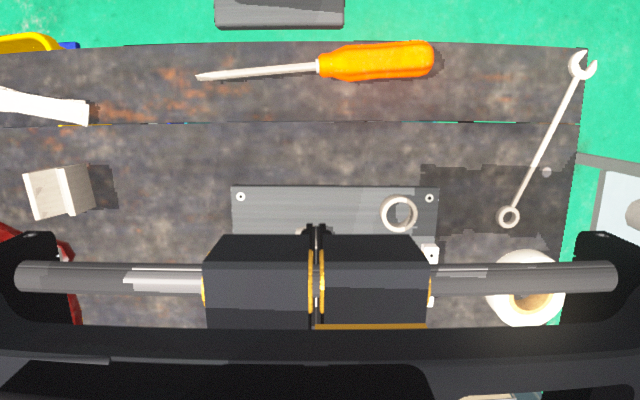

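The wrist view shows the screwdriver, the ring at (399,213) and the front of the plate, but the gripper hides the block and the rail. I'll move 100 mm forward.

Emit:
move_arm(
  motion=[0,0,25,0,0,0,0,0,0,30,0,0,0,0,0,0,30,0,0,0,0,0,0,20,0,0,0,0,0,0,0,0,0,0,0,0,0,0,0,0,0,0],
)

```text
time: 3.15
tool_pos: [0.5737, 0.0998, 0.3606]
tcp_rot: [[-0.001, 0.002, 1.0], [0.0, 1.0, -0.002], [-1.0, 0.0, -0.001]]
ft_force: [-0.3, 0.7, 0.6]
gripper_width: 0.0004
```

```bash
python3 - <<'E'
from h import *
np.set_printoptions(precision=4,suppress=True)
s=r.observe();print(s["time"],s["tool_pos"],s["tcp_rot"])
ci=r.camera_info("wrist");p,d=r.capture("wrist");np.savez("w2.npz",p=p,d=d,**ci)
c=p[60:240,200:450,::-1]
cv2.imwrite("pics/w2.png",cv2.resize(c,None,fx=3.2,fy=3.2,interpolation=cv2.INTER_CUBIC))
E
```

```text
3.15 [0.5737 0.0998 0.3606] [[-0.0008  0.0019  1.    ]
 [ 0.0001  1.     -0.0019]
 [-1.      0.0001 -0.0008]]
```

View pics/w2.png

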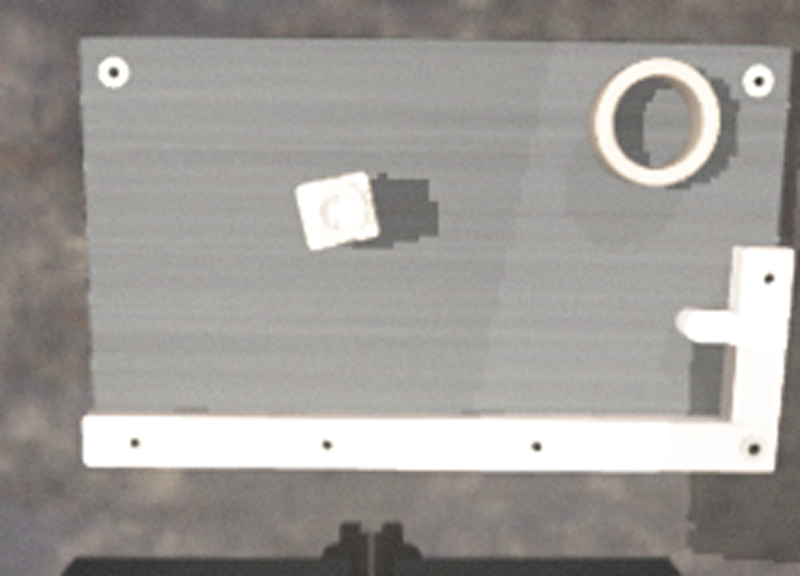

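The picture is clear. In the crop the rail runs along y 416–468, the stop is on the right at x 730–790, the lip nose is at (680,323), the block is around (338,210), and the ring is at (656,122).

```bash
python3 - <<'E'
from h import *
from scipy.optimize import least_squares
np.set_printoptions(precision=4,suppress=True)
ci=dict(np.load("w2.npz"))
f=lambda P:(np.array(P,float)+.5)/3.2-.5+np.array([200,60])
pts=[((80,38),(-60,-100,.010)),((790,48),(-60,100,.010)),((85,466),(60,-100,.022)),((774,471),(60,100,.022)),((735,247),(-4,86,.022)),((794,250),(-4,100,.022)),((678,323),(18,71,.022)),((82,416),(46,-100,.022)),((728,420),(46,86,.022))]
W=np.array([ray(ci,[f(a)],b[2])[0] for a,b in pts]);N=np.array([b[:2] for a,b in pts])/1e3
def fun(q):
    c,s=np.cos(q[2]),np.sin(q[2]);return (N@np.array([[c,s],[-s,c]])+q[:2]-W[:,:2]).ravel()
o=least_squares(fun,[.53,.11,0],loss="soft_l1",f_scale=.002);print("nest",o.x,"res mm",(o.fun.reshape(-1,2)*1e3).round(1).tolist())
q=o.x;c,s=np.cos(q[2]),np.sin(q[2]);R=np.array([[c,-s],[s,c]])
B=ray(ci,f([(296,188),(367,172),(381,238),(312,250)]),.034)[:,:2];b=(B-q[:2])@R*1e3
print("block corners nest mm",b,"centre",b.mean(0),B.mean(0),"sides",np.linalg.norm(np.diff(np.r_[b,b[:1]],axis=0),axis=1))
ring=(ray(ci,[f((656,122))],.026)[0,:2]-q[:2])@R*1e3;print("ring",ring)
print("pocket",q[:2]+R@[.037,.076])
P=cloud("wrist",ci["d"],ci);rows=[(60+440/3.2,200+400/3.2),(60+300/3.2,200+400/3.2),(60+210/3.2,200+340/3.2)]
print("depth check z",[P[int(a),int(e)] for a,e in rows])
E
```

```text
nest [ 0.532   0.1176 -0.0098] res mm [[-0.6, -1.6], [-1.0, 0.5], [-0.1, -0.7], [-0.1, -0.5], [0.1, 2.1], [-0.4, -0.6], [0.7, 1.8], [0.6, -0.6], [0.9, 0.3]]
block corners nest mm [[-18.8688 -36.9988]
 [-23.1132 -18.4054]
 [ -6.0207 -14.5775]
 [ -2.7337 -32.8394]] centre [-12.6841 -25.7053] [0.519 0.092] sides [19.0717 17.5159 18.5554 16.6626]
ring [-37.2201  58.7803]
pocket [0.5697 0.1932]
depth check z [array([0.5835, 0.1089, 0.0219]), array([0.5447, 0.1091, 0.009 ]), array([0.5182, 0.0924, 0.0345])]
```

```bash
python3 - <<'E'
from h import *
np.set_printoptions(precision=1,suppress=True)
for n,tp in(("w1.npz",[.4693,.0999,.3607]),("w2.npz",[.5737,.0998,.3606])):
    ci=dict(np.load(n));d=ci["d"];P=cloud("wrist",d,ci)
    q=(P-np.array(tp))*1e3; t=np.dstack([-q[...,2],q[...,1],q[...,0]])
    m=(d>0)&(d<.22)
    for lo in range(50,200,12):
        k=m&(t[...,0]>=lo)&(t[...,0]<lo+12)&(abs(t[...,1])<95)
        if k.sum()>5: print(n,"x",lo,k.sum(),"y",np.percentile(t[k][:,1],[1,99]),"z",np.percentile(t[k][:,2],[1,99]))
E
```

```text
w1.npz x 50 244 y [-49.   13.7] z [-26.4 -23.5]
w1.npz x 62 32831 y [-55.5  60.2] z [-27.1 -16.4]
w1.npz x 74 12340 y [-61.1  63.2] z [-31.2  -9.5]
w1.npz x 86 32124 y [-74.   75.3] z [-35.7 -17.1]
w1.npz x 98 8101 y [-79.1  80.3] z [-35.8  18. ]
w1.npz x 110 593 y [-75.6  78.5] z [-34.6  23.7]
w1.npz x 134 163 y [-1.3  2. ] z [-10.9   9.7]
w1.npz x 146 68 y [-2.2  3.1] z [-12.6 -10.1]
w1.npz x 158 158 y [-2.3  3.3] z [-12.6  -2.5]
w1.npz x 170 195 y [-6.2  7.1] z [-12.2 -10. ]
w1.npz x 182 106 y [-4.2  5.1] z [-12.1 -10.1]
w2.npz x 50 232 y [-49.2  15.9] z [-26.4 -23.6]
w2.npz x 62 32814 y [-55.6  60. ] z [-27.2 -16.8]
w2.npz x 74 12390 y [-61.2  63.1] z [-31.4  -9.7]
w2.npz x 86 32115 y [-74.1  75.2] z [-35.8 -17.2]
w2.npz x 98 8100 y [-79.3  80.4] z [-35.9  17.8]
w2.npz x 110 619 y [-76.1  77.1] z [-34.6  23.6]
w2.npz x 134 161 y [-1.3  2. ] z [-10.8   9.6]
w2.npz x 146 66 y [-2.3  3. ] z [-12.8 -10.5]
w2.npz x 158 159 y [-2.4  3.2] z [-12.8  -2.4]
w2.npz x 170 305 y [-6.2 94.8] z [-12.4  85.3]
w2.npz x 182 111 y [-4.2  5.1] z [-12.4 -10.1]
```

```bash
python3 - <<'E'
from h import *
np.set_printoptions(precision=1,suppress=True)
ci=dict(np.load("w1.npz"));d=ci["d"];P=cloud("wrist",d,ci)
q=(P-np.array([.4693,.0999,.3607]))*1e3; t=np.dstack([-q[...,2],q[...,1],q[...,0]])
m=(d>0)&(d<.22)&(abs(t[...,1])<20)&(abs(t[...,2])<14)
for lo in range(120,196,3):
    k=m&(t[...,0]>=lo)&(t[...,0]<lo+3)
    if k.sum()>1: print(lo,k.sum(),"y",np.sort(t[k][:,1])[[0,-1]],"z med",np.median(t[k][:,2]))
v,u=np.where(m&(t[...,0]>120));print(v.min(),v.max(),u.min(),u.max())
for row in range(222,245): 
    k=m[row]&(t[row,:,0]>120); print(row,''.join('%4d'%t[row,x,0] if k[x] else '   .' for x in range(300,334)))
E
```

```text
120 6 y [-1.4  2.1] z med -1.90345504524414
132 71 y [-1.3  2. ] z med 4.988369421551619
135 87 y [-1.3  2. ] z med 5.5864356131925526
144 12 y [-0.5  1.4] z med -10.730919443617537
147 12 y [-0.5  1.4] z med -10.591905314313866
150 13 y [-0.5  1.4] z med -10.719304496404124
153 16 y [-2.2  3.1] z med -10.828211484665701
156 33 y [-2.2  3.1] z med -11.143940947783925
159 30 y [-2.3  3.2] z med -12.069367577951907
162 53 y [-2.3  3.2] z med -10.593242123075497
165 46 y [-2.4  3.3] z med -10.766039883709666
168 29 y [-2.4  3.4] z med -10.84363841707403
171 31 y [-4.7  3.4] z med -11.618471463001768
174 67 y [-6.7  7.6] z med -11.74638888823737
177 57 y [-6.3  7.2] z med -11.655853772059965
180 47 y [-4.5  6.3] z med -11.557786334053578
183 32 y [-4.1  5. ] z med -11.578443710825614
186 42 y [-4.2  5.1] z med -11.681610874989923
189 15 y [-4.2  5.2] z med -11.622203617267179
224 325 300 331
222    .   .   .   .   .   .   .   .   .   .   .   .   .   .   .   .   .   .   .   .   .   .   .   .   .   .   .   .   .   .   .   .   .   .
223    .   .   .   .   .   .   .   .   .   .   .   .   .  
[... 2343 characters left out ...]
   .   .   .   .   .   .   .   .   . 164 166 166 169 170 170 169 169 169 169 169 165 166 164   .   .   .   .   .   .   .   .   .   .   .
241    .   .   .   .   .   .   .   .   . 163 164 163 168 167 167 168 168 167 168 166 164 164 163   .   .   .   .   .   .   .   .   .   .   .
242    .   .   .   .   .   .   .   .   . 163 162 163 165 166 166 168 166 166 165 166 162 162 161   .   .   .   .   .   .   .   .   .   .   .
243    .   .   .   .   .   .   .   .   . 162 161 161 165 164 165 165 164 165 166 165 161 161 161   .   .   .   .   .   .   .   .   .   .   .
244    .   .   .   .   .   .   .   .   . 160 160 160 164 164 164 165 165 164 164 164 160 161 160   .   .   .   .   .   .   .   .   .   .   .
```

Emit:
move_arm(
  motion=[0,-2,-22,0.5,0,0,10,0,-2,-22,0,0,0,10,0,-2,-22,0,0,0,10,0,-1,-23,0,0,0,10,30,0,0,0,0,0,10,40,0,0,0,0,0,10,30,0,0,0,0,0,10,20,0,0,0,0,0,10],
)

```text
time: 4.2
tool_pos: [0.4845, 0.0934, 0.2398]
tcp_rot: [[-0.001, 0.01, 1.0], [0.0, 1.0, -0.01], [-1.0, 0.0, -0.001]]
ft_force: [-0.0, 0.2, 0.6]
gripper_width: 0.01
```

Emit:
move_arm(
  motion=[16,0,0,0,0,0,10,10,0,0,0,0,0,10,5,0,0,0,0,0,10,0,0,0,0,0,0,10,0,0,0,0,0,0,10],
)

```text
time: 4.82
tool_pos: [0.4854, 0.0934, 0.2102]
tcp_rot: [[0.001, 0.01, 1.0], [0.0, 1.0, -0.01], [-1.0, 0.0, 0.001]]
ft_force: [-0.6, 0.4, 0.2]
gripper_width: 0.0101
```

```bash
python3 - <<'E'
from h import *
np.set_printoptions(precision=4,suppress=True)
s=r.observe();print(s["time"],s["tool_pos"],s["tcp_rot"],s["joints"],s["ft_force"],s["gripper_width"])
p,d=r.capture("scene")
cv2.imwrite("pics/s2.png",cv2.resize(p[180:270,260:380,::-1],None,fx=6,fy=6,interpolation=cv2.INTER_CUBIC))
E
```

```text
4.825 [0.4854 0.0934 0.2102] [[ 0.0008  0.0102  0.9999]
 [ 0.0001  0.9999 -0.0102]
 [-1.      0.0001  0.0008]] [  3.2262  35.175  117.2945   0.0103  27.4834 -86.1972] [-0.577   0.3919  0.2066] 0.010083494618969346
```

View pics/s2.png

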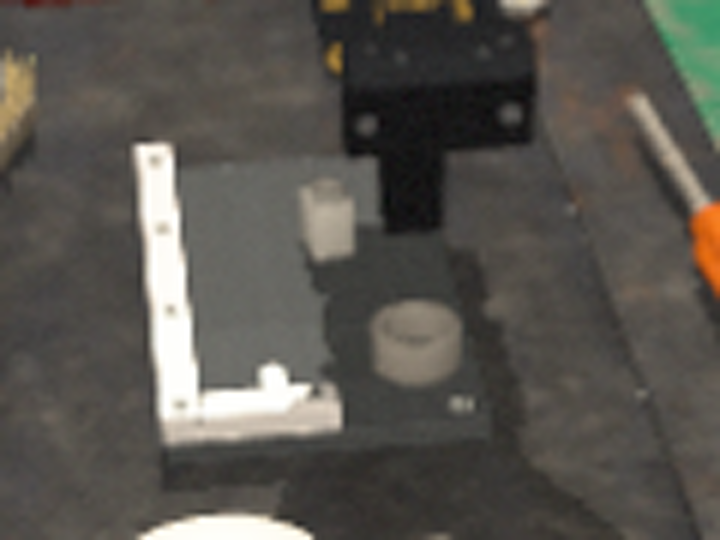

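The picture shows the fingers standing in front of the block, on the robot side, and lined up with it. I'll lower 5 mm and push towards the rail.

Emit:
move_arm(
  motion=[5,0,2,0,0,0,10,0,0,5,0,0,0,10,0,0,5,0,0,0,10,0,0,5,0,0,0,10,0,0,5,0,0,0,10,0,0,5,0,0,0,10,0,0,5,0,0,0,10,0,0,5,0,0,0,10],
)

```text
time: 5.88
tool_pos: [0.5226, 0.093, 0.2047]
tcp_rot: [[-0.0, 0.01, 1.0], [0.0, 1.0, -0.01], [-1.0, 0.0, -0.0]]
ft_force: [-0.2, -0.1, 0.3]
gripper_width: 0.0101
```

Emit:
move_arm(
  motion=[0,0,4,0,0,0,10,0,0,4,0,0,0,10,0,0,4,0,0,0,10,0,0,3,0,0,0,10,0,0,2,0,0,0,10,0,0,2,0,0,0,10,0,0,0,0,0,0,10],
)

```text
time: 6.75
tool_pos: [0.5414, 0.0928, 0.2047]
tcp_rot: [[0.0, 0.01, 1.0], [0.0, 1.0, -0.01], [-1.0, 0.0, 0.0]]
ft_force: [0.2, -0.1, 0.2]
gripper_width: 0.0101
```

```bash
python3 - <<'E'
from h import *
np.set_printoptions(precision=4,suppress=True)
s=r.observe();print(s["time"],s["tool_pos"],s["tcp_rot"],s["joints"],s["ft_force"],s["gripper_width"])
p,d=r.capture("scene")
cv2.imwrite("pics/s3.png",cv2.resize(p[195:255,270:350,::-1],None,fx=9,fy=9,interpolation=cv2.INTER_CUBIC))
E
```

```text
6.75 [0.5414 0.0928 0.2047] [[ 0.0002  0.0102  0.9999]
 [ 0.0001  0.9999 -0.0102]
 [-1.      0.0001  0.0002]] [  2.836   38.253  109.6253   0.009   32.1078 -86.5894] [ 0.1726 -0.0521  0.1881] 0.010053881023923732
```

View pics/s3.png

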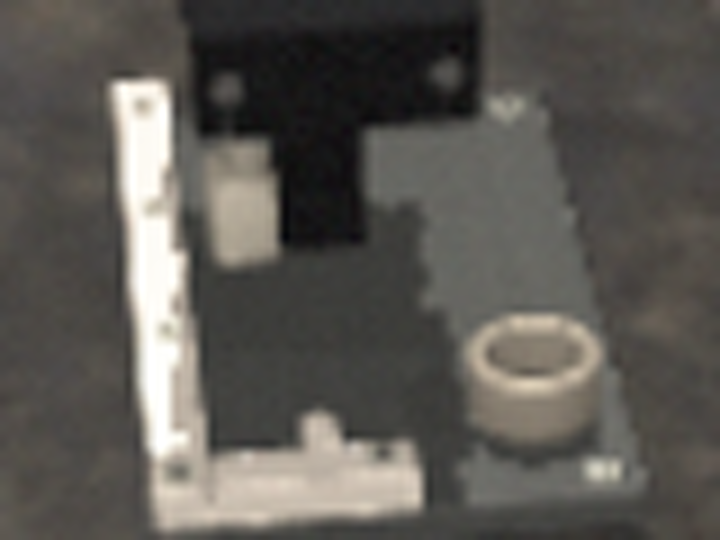

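The block is upright and about 7 mm from the rail. I'll finish in small steps and watch the force.

Emit:
move_arm(
  motion=[0,0,2,0,0,0,10,0,0,2,0,0,0,10,0,0,1,0,0,0,10,0,0,1,0,0,0,10],
)

```text
time: 7.3
tool_pos: [0.5474, 0.0927, 0.2047]
tcp_rot: [[-0.0, 0.01, 1.0], [0.0, 1.0, -0.01], [-1.0, 0.0, -0.0]]
ft_force: [-0.9, -0.7, -0.1]
gripper_width: 0.01
```

Emit:
move_arm(
  motion=[0,0,1,0,0,0,10,0,0,0,0,0,0,10],
)

```text
time: 7.55
tool_pos: [0.5484, 0.0927, 0.2047]
tcp_rot: [[0.0, 0.01, 1.0], [0.0, 1.0, -0.01], [-1.0, 0.0, 0.0]]
ft_force: [-0.1, -0.2, 0.1]
gripper_width: 0.01
```

Emit:
move_arm(
  motion=[0,0,0.5,0,0,0,10,0,0,0,0,0,0,10],
)

```text
time: 7.8
tool_pos: [0.5488, 0.0927, 0.2047]
tcp_rot: [[-0.0, 0.01, 1.0], [0.0, 1.0, -0.01], [-1.0, 0.0, -0.0]]
ft_force: [-0.3, 0.7, -0.6]
gripper_width: 0.0103
```

Emit:
move_arm(
  motion=[0,0,0.5,0,0,0,10,0,0,0,0,0,0,10],
)

```text
time: 8.05
tool_pos: [0.5491, 0.0928, 0.2047]
tcp_rot: [[-0.001, 0.01, 1.0], [0.0, 1.0, -0.01], [-1.0, 0.0, -0.001]]
ft_force: [-2.6, 1.0, 1.0]
gripper_width: 0.01
```

Emit:
move_arm(
  motion=[0,0,0.5,0,0,0,10,0,0,0,0,0,0,10],
)

```text
time: 8.3
tool_pos: [0.5494, 0.0928, 0.2047]
tcp_rot: [[-0.001, 0.01, 1.0], [0.0, 1.0, -0.01], [-1.0, 0.0, -0.001]]
ft_force: [-5.6, 1.9, 3.4]
gripper_width: 0.01
```

Emit:
move_arm(
  motion=[0,0,0.5,0,0,0,10,0,0,0,0,0,0,10],
)

```text
time: 8.55
tool_pos: [0.5497, 0.0928, 0.2047]
tcp_rot: [[-0.002, 0.01, 1.0], [0.0, 1.0, -0.01], [-1.0, 0.0, -0.002]]
ft_force: [-7.2, 2.0, 4.6]
gripper_width: 0.0101
```

Contact is firm (7 N), so the block is on the rail. I'll back off, rise and turn the tool 90° with the jaws open. One finger can then push along the rail while the gripper body stays clear of the blue box.

Emit:
move_arm(
  motion=[0,0,-3,0,0,0,10,0,0,-7,0,0,0,10,0,0,-10,0,0,0,10,-20,0,0,0,0,0,10,-40,0,0,0,0,0,10,-20,0,0,0,0,0,50,0,0,0,10,0,0,95,0,0,0,10,0,0,95],
)

```text
time: 9.55
tool_pos: [0.5297, 0.0929, 0.2851]
tcp_rot: [[0.001, 0.357, 0.934], [0.0, 0.934, -0.357], [-1.0, 0.0, 0.001]]
ft_force: [0.1, 0.1, 0.4]
gripper_width: 0.0346
```

Emit:
move_arm(
  motion=[0,0,0,10,0,0,95,0,0,0,10,0,0,95,0,0,0,10,0,0,95,0,0,0,10,0,0,95,0,0,0,10,0,0,95,0,0,0,10,0,0,95,0,0,0,10,0,0,95,0,0,0,0,0,0,95],
)

```text
time: 10.55
tool_pos: [0.5299, 0.0929, 0.2847]
tcp_rot: [[0.0, 1.0, -0.009], [0.0, -0.009, -1.0], [-1.0, 0.0, -0.0]]
ft_force: [-0.2, 0.6, 0.5]
gripper_width: 0.0953
```

```bash
python3 - <<'E'
from h import *
np.set_printoptions(precision=4,suppress=True)
s=r.observe();print(s["time"],s["tool_pos"],s["tcp_rot"],s["joints"],s["gripper_width"])
ci=r.camera_info("wrist");p,d=r.capture("wrist");np.savez("w4.npz",p=p,d=d,tp=s["tool_pos"],R=s["tcp_rot"],**ci)
cv2.imwrite("pics/w4.png",p[:,:,::-1])
E
```

```text
10.55 [0.5299 0.0929 0.2847] [[ 0.0001  1.     -0.009 ]
 [ 0.     -0.009  -1.    ]
 [-1.      0.0001 -0.0001]] [  2.9071  30.2078 108.5238   0.004   41.2648   3.4189] 0.09527280808437029
```

View pics/w4.png

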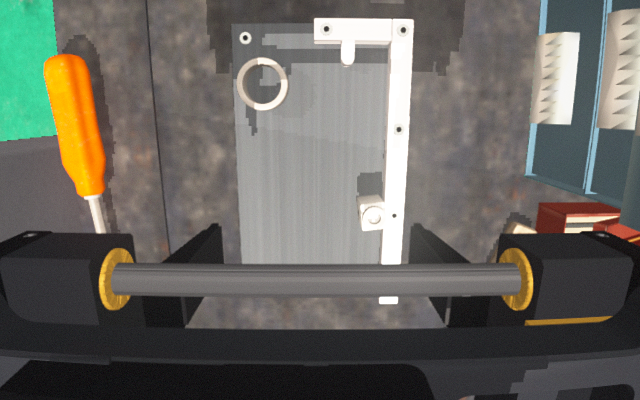

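The wrist view shows the block at (371,212) square against the rail. The way to the pocket by the lip at (348,50) is free, and the ring is at (262,84). I'll check the numbers for the block and the finger.

```bash
python3 - <<'E'
from h import *
np.set_printoptions(precision=1,suppress=True)
ci=dict(np.load("w4.npz"));d=ci["d"];P=cloud("wrist",d,ci);R=ci["R"]
t=(P-ci["tp"])@R*1e3
c,s=np.cos(-.0098),np.sin(-.0098);n=(P[...,:2]-[.532,.1176])@np.array([[c,-s],[s,c]])*1e3
z=P[...,2]*1e3
m=(z>28)&(z<37)&(n[...,0]>10)&(n[...,0]<60)&(n[...,1]<0)&(n[...,1]>-60)
print("block top nest x,y ranges",np.percentile(n[m],[2,98],axis=0),m.sum())
rr=(z>19)&(z<25)&(n[...,1]>20)&(n[...,1]<60)&(n[...,0]>35)&(n[...,0]<70);print("rail x",np.percentile(n[rr][:,0],[2,98]))
g=(z>12)&(z<30)&(n[...,1]>30)&(n[...,1]<85)&(n[...,0]<-10);print("ring",np.percentile(n[g],[2,98],axis=0))
for lo in range(150,192,5):
  for sg in(1,-1):
    k=(t[...,0]>lo)&(t[...,0]<lo+5)&(abs(t[...,1])>40)&(abs(t[...,1])<75)&(abs(t[...,2])<14)&(t[...,1]*sg>0)
    if k.sum()>1:print(lo,k.sum(),"y",np.percentile(t[k][:,1],[2,98]),"z",np.percentile(t[k][:,2],[2,98]))
E
```

```text
block top nest x,y ranges [[ 27.5 -35.7]
 [ 44.7 -17.4]] 468
rail x [46.1 59.5]
ring [[-181.6   31.5]
 [ -23.1   80. ]]
150 178 y [46.7 55.8] z [-12.5   9. ]
150 169 y [-56.7 -47.5] z [-12.4   9.3]
155 162 y [46.8 54.8] z [-12.5  -4.5]
155 162 y [-55.9 -47.6] z [-12.6  -4.9]
160 158 y [46.8 54.9] z [-12.7  -2.4]
160 150 y [-55.  -47.6] z [-12.4  -2.5]
165 156 y [46.7 54.2] z [-12.5  -0.5]
165 157 y [-54.8 -47.6] z [-12.5  -0.7]
170 153 y [46.6 53.6] z [-12.6   1.9]
170 151 y [-54.2 -47.6] z [-12.6   1.6]
175 157 y [46.6 52.8] z [-12.5   3.6]
175 160 y [-53.8 -47.5] z [-12.5   3.3]
180 139 y [46.6 51.2] z [-12.5   5.6]
180 140 y [-52.1 -47.4] z [-12.6   5.6]
185 123 y [46.6 50.8] z [-12.5   8.4]
185 137 y [-51.8 -47.4] z [-12.6   8.1]
190 13 y [47.  50.7] z [-12.1   5.8]
190 12 y [-49.6 -47.9] z [-11.9   8.5]
```

Emit:
move_arm(
  motion=[0,-4,13,0,0,0,95,0,-4,13,0,0,0,95,0,-3,11,0,0,0,95,25,0,0,0,0,0,95,30,0,0,0,0,0,95,17,0,0,0,0,0,95,7.5,0,0,0,0,0,95,0,0,0,0,0,0,95],
)

```text
time: 11.6
tool_pos: [0.519, 0.0557, 0.2052]
tcp_rot: [[-0.0, 1.0, -0.01], [0.0, -0.01, -1.0], [-1.0, -0.0, -0.0]]
ft_force: [0.9, 0.1, 0.5]
gripper_width: 0.0948
```

Emit:
move_arm(
  motion=[0,0,-3,0,0,0,95,0,0,-4,0,0,0,95,0,0,-4,0,0,0,95,0,0,-4,0,0,0,95,0,0,-4,0,0,0,95,0,0,-4,0,0,0,95,0,0,-4,0,0,0,95,0,0,-4,0,0,0,95],
)

```text
time: 12.6
tool_pos: [0.5192, 0.0873, 0.2052]
tcp_rot: [[-0.0, 1.0, -0.01], [0.0, -0.01, -1.0], [-1.0, -0.0, -0.0]]
ft_force: [0.5, -0.6, -0.2]
gripper_width: 0.095
```

```bash
python3 - <<'E'
from h import *
np.set_printoptions(precision=4,suppress=True)
s=r.observe();print(s["time"],s["tool_pos"],s["tcp_rot"],s["ft_force"])
p,d=r.capture("scene");i=r.camera_info("scene")
cv2.imwrite("pics/s5.png",cv2.resize(p[195:255,270:350,::-1],None,fx=9,fy=9,interpolation=cv2.INTER_CUBIC))
E
```

```text
12.6 [0.5192 0.0873 0.2052] [[-0.      0.9999 -0.0102]
 [ 0.0001 -0.0102 -0.9999]
 [-1.     -0.     -0.0001]] [ 0.512  -0.5573 -0.1581]
```

View pics/s5.png

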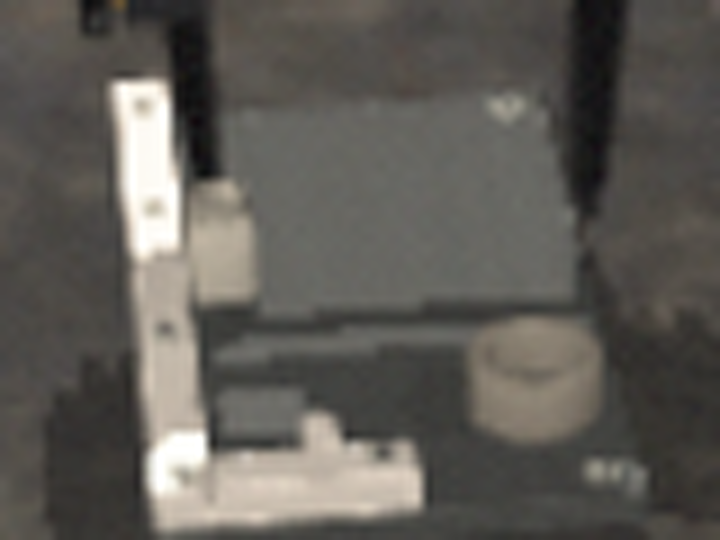

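The block is sliding along the rail squarely, and the outer finger has room to pass the ring. I'll go on.

Emit:
move_arm(
  motion=[0,0,-5,0,0,0,95,0,0,-5,0,0,0,95,0,0,-5,0,0,0,95,0,0,-5,0,0,0,95,0,0,-5,0,0,0,95,0,0,-5,0,0,0,95,0,0,-5,0,0,0,95,0,0,-4,0,0,0,95],
)

```text
time: 13.65
tool_pos: [0.5196, 0.1264, 0.2052]
tcp_rot: [[0.0, 1.0, -0.01], [0.0, -0.01, -1.0], [-1.0, 0.0, -0.0]]
ft_force: [0.5, 0.6, 0.2]
gripper_width: 0.095
```

```bash
python3 - <<'E'
from h import *
np.set_printoptions(precision=4,suppress=True)
s=r.observe();print(s["time"],s["tool_pos"],s["tcp_rot"],s["ft_force"])
ci=r.camera_info("wrist");p,d=r.capture("wrist")
q,_=r.capture("scene")
a=cv2.resize(p[30:270,180:440,::-1],None,fx=1.5,fy=1.5);b=cv2.resize(q[200:255,270:325,::-1],(360,360),interpolation=cv2.INTER_CUBIC)
cv2.imwrite("pics/b6.png",np.hstack([a,b]))
E
```

```text
13.65 [0.5196 0.1264 0.2052] [[ 0.      0.9999 -0.0101]
 [ 0.0001 -0.0101 -0.9999]
 [-1.      0.     -0.0001]] [0.4579 0.5688 0.216 ]
```

View pics/b6.png

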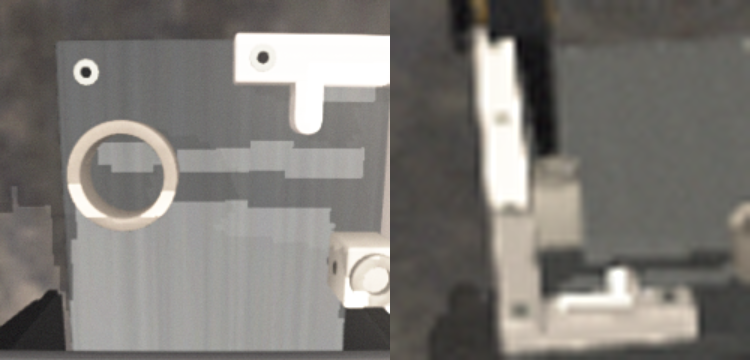

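The block stays square and lies in line with the pocket, clear of the lip. I'll go on, more slowly.

Emit:
move_arm(
  motion=[0,0,-4,0,0,0,95,0,0,-4,0,0,0,95,0,0,-4,0,0,0,95,0,0,-4,0,0,0,95,0,0,-4,0,0,0,95,0,0,-4,0,0,0,95,0,0,-4,0,0,0,95,0,0,-4,0,0,0,95],
)

```text
time: 14.75
tool_pos: [0.52, 0.1583, 0.2052]
tcp_rot: [[0.0, 1.0, -0.01], [0.0, -0.01, -1.0], [-1.0, 0.0, -0.0]]
ft_force: [-0.3, -0.3, 0.7]
gripper_width: 0.0949
```

Emit:
move_arm(
  motion=[0,0,-3,0,0,0,95,0,0,-2,0,0,0,95,0,0,-2,0,0,0,95,0,0,-2,0,0,0,95,0,0,-1,0,0,0,95,0,0,-1,0,0,0,95],
)

```text
time: 15.5
tool_pos: [0.5201, 0.1691, 0.2053]
tcp_rot: [[0.0, 1.0, -0.01], [0.0, -0.01, -1.0], [-1.0, 0.0, -0.0]]
ft_force: [0.1, 0.2, 0.4]
gripper_width: 0.0952
```

Emit:
move_arm(
  motion=[0,0,-1,0,0,0,95,0,0,0,0,0,0,95],
)

```text
time: 15.75
tool_pos: [0.5201, 0.1701, 0.2052]
tcp_rot: [[0.0, 1.0, -0.01], [0.0, -0.01, -1.0], [-1.0, 0.0, -0.0]]
ft_force: [-0.9, -0.0, 0.2]
gripper_width: 0.0949
```

Emit:
move_arm(
  motion=[0,0,-1,0,0,0,95,0,0,0,0,0,0,95],
)

```text
time: 16.0
tool_pos: [0.5201, 0.1711, 0.2052]
tcp_rot: [[0.0, 1.0, -0.01], [0.0, -0.01, -1.0], [-1.0, 0.0, -0.0]]
ft_force: [-0.3, 0.0, 0.3]
gripper_width: 0.0954
```

Emit:
move_arm(
  motion=[0,0,-1,0,0,0,95,0,0,0,0,0,0,95],
)

```text
time: 16.25
tool_pos: [0.5201, 0.1721, 0.2052]
tcp_rot: [[0.0, 1.0, -0.01], [0.0, -0.01, -1.0], [-1.0, 0.0, -0.0]]
ft_force: [0.3, -0.6, 0.5]
gripper_width: 0.0951
```

Emit:
move_arm(
  motion=[0,0,-0.5,0,0,0,95,0,0,0,0,0,0,95],
)

```text
time: 16.5
tool_pos: [0.5201, 0.1725, 0.2052]
tcp_rot: [[0.0, 1.0, -0.01], [0.0, -0.01, -1.0], [-1.0, 0.0, -0.0]]
ft_force: [0.3, 0.1, -1.2]
gripper_width: 0.0949
```

Emit:
move_arm(
  motion=[0,0,-0.5,0,0,0,95,0,0,0,0,0,0,95],
)

```text
time: 16.75
tool_pos: [0.5201, 0.173, 0.2052]
tcp_rot: [[-0.0, 1.0, -0.01], [0.0, -0.01, -1.0], [-1.0, -0.0, -0.0]]
ft_force: [0.2, -0.4, -0.0]
gripper_width: 0.095
```

Emit:
move_arm(
  motion=[0,0,-0.5,0,0,0,95,0,0,0,0,0,0,95],
)

```text
time: 17.0
tool_pos: [0.5201, 0.1732, 0.2053]
tcp_rot: [[-0.0, 1.0, -0.011], [-0.0, -0.011, -1.0], [-1.0, -0.0, 0.0]]
ft_force: [-1.5, -5.0, 0.7]
gripper_width: 0.0953
```

Emit:
move_arm(
  motion=[0,0,-0.5,0,0,0,95,0,0,0,0,0,0,95],
)

```text
time: 17.25
tool_pos: [0.5202, 0.1734, 0.2054]
tcp_rot: [[-0.0, 1.0, -0.011], [-0.0, -0.011, -1.0], [-1.0, -0.0, 0.0]]
ft_force: [0.5, -9.3, 3.4]
gripper_width: 0.0952
```

Emit:
move_arm(
  motion=[0,0,-0.5,0,0,0,95,0,0,0,0,0,0,95],
)

```text
time: 17.5
tool_pos: [0.5202, 0.1736, 0.2054]
tcp_rot: [[-0.0, 1.0, -0.011], [-0.001, -0.011, -1.0], [-1.0, -0.0, 0.001]]
ft_force: [-0.5, -13.3, 4.0]
gripper_width: 0.0951
```

There is firm contact (13 N) at the expected position. I'll back off straight, rise and look.

Emit:
move_arm(
  motion=[0,0,3,0,0,0,95,0,0,10,0,0,0,95,0,0,15,0,0,0,95,-20,0,10,0,0,0,95,-30,0,0,0,0,0,95,-25,0,0,0,0,0,95,0,0,0,0,0,0,95,0,0,0,0,0,0,95],
)

```text
time: 18.5
tool_pos: [0.5196, 0.1361, 0.2796]
tcp_rot: [[-0.001, 1.0, -0.01], [-0.0, -0.01, -1.0], [-1.0, -0.001, 0.0]]
ft_force: [-0.4, 0.3, 0.2]
gripper_width: 0.0949
```

```bash
python3 - <<'E'
from h import *
np.set_printoptions(precision=1,suppress=True)
s=r.observe();print(s["time"],s["tool_pos"]*1e3,s["ft_force"])
ci=r.camera_info("wrist");p,d=r.capture("wrist");np.savez("w7.npz",p=p,d=d,**ci)
q,_=r.capture("scene")
a=cv2.resize(p[30:180,270:420,::-1],(400,400),interpolation=cv2.INTER_CUBIC);b=cv2.resize(q[215:255,275:315,::-1],(400,400),interpolation=cv2.INTER_CUBIC)
cv2.imwrite("pics/b7.png",np.hstack([a,b]))
P=cloud("wrist",d,ci);c,sn=np.cos(-.0098),np.sin(-.0098);n=(P[...,:2]-[.532,.1176])@np.array([[c,-sn],[sn,c]])*1e3
z=P[...,2]*1e3;w=(n[...,0]>15)&(n[...,0]<50)&(n[...,1]<92)&(n[...,1]>55)
m=w&(z>31)&(z<36);print("block top",np.percentile(n[m],[1,99],axis=0),m.sum())
print("minrect",cv2.minAreaRect(n[m].astype(np.float32)))
E
```

```text
18.5 [519.6 136.1 279.6] [-0.4  0.3  0.2]
block top [[29.  67.9]
 [45.6 86.4]] 457
minrect ((37.37662124633789, 77.14847564697266), (16.728694915771484, 18.610124588012695), 0.0226330254226923)
```

View pics/b7.png

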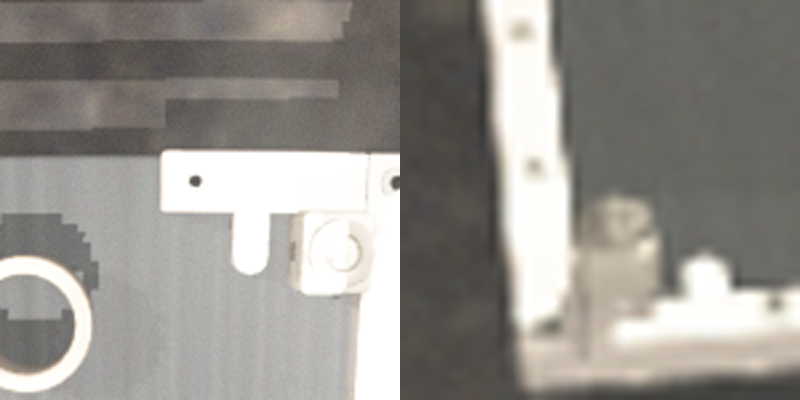

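The block stands in the corner at crop (335,255), touching the stop above it and the rail on its right. It is square to within 0.1°, and the ring is untouched. I'm handing in.

```bash
python3 -c "
from station import r
print(r.job_done())"
```

```text
the job is handed in; nothing more can be done
None
```

The pivot block is home in the corner pocket, upright and square against both the rail and the end stop. I handed the job in at about 18.6 s of the 54 s allowed.

**What I did:** I pushed the block across the plate to the rail with two nearly closed fingertips, stopping at about 7 N of contact. Then I turned the tool 90° with the jaws open and slid the block along the rail with one finger until it met the stop at about 13 N. The turn kept the gripper clear of the blue box behind the nest. I then backed the arm off and raised it, so nothing was touching at hand-in. The wrist force at rest was about 0.

**Last checks:**
- **Position:** the block's top measured at nest x = 37.4, y = 77.1 mm, against a target of 37 and 76 mm. The 1.1 mm difference in y is within the 2 mm calibration, and the contact force and the pictures agree that the block is against the stop.
- **Squareness:** the block's top fitted square to within 0.1°. The final pictures show no visible gap at the rail or the stop.
- **Ring:** it looked undisturbed in the final picture, but I did not measure it again. An earlier automatic check of its extent gave a useless range, because it also picked up other points in the picture.
- **Other objects:** I did not check the remaining bench items again. The arm was kept well away from them.

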